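Close the ratchet micrometer on a mould guide pillar

ROBOT

A 6-joint arm with a two-finger parallel gripper is mounted at the origin on the work surface. World frame = base frame: x ahead of the robot, y to its left, z up, the work surface at z = 0. Lengths are in mm, angles in rad, forces in N, time in s.
With the tool pointing down it reaches from about 350 to 1000 mm from the base axis. Payload 7.1 kg.
Tool frame: the origin (TCP) lies midway between the tips of the shut fingers; the grasp point (between the pads) lies 19 mm behind it; z points along the fingers, y is the line along which they close (so a half turn about z gives the same grasp; the last joint's range is limited). The gripper opens to 85 mm and grips with 20 to 120 N. Pads are 22 mm wide; open, the fingers measure 114 mm over their backs; the gripper's body (76 mm by 85 mm) begins 54 mm behind the grasp point. The pads swing forward as they close: fully open they stand 13 mm farther back than shut.
Start: joints at [-0.019, 0.423, 1.63, -0, 1.089, -0.019], TCP at [624.984, 0.026, 231.319] pointing down, gripper open.
Joint ranges: [-3, 3], [-0.9, 2.11], [0.09, 2.58], [-1.31, 4.45], [0.11, 2.69], [-2.54, 2.54]. Speed limits (rad/s): [2.39, 2.39, 3.01, 3.14, 3.14, 3.14].

INTERFACE

Orientations are given as a unit quaternion [w, x, y, z].
In Python, from workcell import bot gives the robot as it stands. The module is installed in compiled form; this text tells all that it offers.
- The arm moves only by the tool jog_arm, never from a script. Its argument "rows" is a list that holds one entry, the list of rows, each a list of 7 numbers: the shift along the tool's x, y, z in mm, then the turn, a rotation vector about the tool's x, y, z in degrees, then the closure in counts, from 0 (fully open) to 255 (shut). In form: [[[dx, dy, dz, ax, ay, az, hand], ...]]. A call has 1 to 20 rows; each row shifts and turns the commanded pose from where the row before left it, along the tool's axes as they then stand; what a row does not reach is not made up. A row lasts 1/10 s, in which the tool goes at most 50 mm and 8.59 degrees, less where a joint would pass 70% of its speed; a pose out of reach is approached as far as the arm can. A call is refused whole if a number of a shift passes 50 or a number of a turn 8.59, either way. A call with a gripper value outside its range is refused whole. The fingers move at their own pace and stop on an object; the grip force is fixed at half the most. Time passes only in rows, so rows that do not move let the fingers close. It gives the time, the measured TCP pose, the force and the opening at its end, in the units of the state.
- bot.get_obs(): the state, without advancing time (a new reading comes with each control period).
- bot.camera(name): name is "scene" or "side" or "wrist"; returns the picture (420x560x3 uint8, red, green, blue); there is no depth.
- bot.calibration(name): a dict with "fx", "fy", "cx", "cy" (pixels), "xyz" and "orientation" of the camera in the world. Camera axes: x right, y down, z forward; pixel columns grow to the right and rows downward; lengths in mm; the calibration is good to about 2 mm. A picture is of the moment at which its call begins: read the wrist's pose just before it. calibration takes no time and is no camera call; for the wrist camera it gives the pose at the moment of the call.
- bot.close_job(): hands the job in, once; it reports no verdict.
The state is a dict: "time_s": time; "qpos": joint angles; "qvel": joint speeds; "tau": joint torques, N m; "eef_pos": TCP position; "tcp_rot": TCP orientation; "force": force on the tool from outside, world axes, zero at the start; "wrist_torque": the same for the moment, N m; "opening": finger opening in mm.
Only numpy, scipy, OpenCV 4.12 (cv2) and the standard library are available. Lean on these libraries where they do the work, as an engineer would, in place of code of your own. Each camera call takes 0.05 s, during which the arm holds its last target. There are 200 camera calls.

TASK

Measure the guide pillar that lies in the V-anvil of the stand micrometer: turn the ratchet thimble clockwise (seen from its free end) until the spindle has come down onto the pillar, and keep turning until the ratchet has slipped through about a quarter turn. Then let go and leave the pillar lightly clamped, ready to read, without shifting it in the V or disturbing the other parts on the bench.

Things in the scene. Friction and masses are not known exactly. Their poses are not given: they have to be found in the camera images.
- stand: Grey iron micrometer stand fixed on the bench, base plate 150 x 100 x 20 mm, with the micrometer clamped in it. Origin on the bench straight below the middle of the V-anvil; x points level, away from the thimble side (the thimble leans towards this body's -x), z up. The base runs from 100 mm behind (-x) to 50 mm ahead (+x) of the origin and 50 mm to either side
- thimble_grip (a point): Point on the measuring axis where the ratchet thimble is held. z axis: the measuring axis, out of the thimble's free end, upward, leaning 40 degrees from vertical towards the stand's -x; y axis level. The thimble is a ribbed steel sleeve 24 mm in diameter, from 22.5 mm below this point to 20.5 mm above it along z. It turns in place (no axial travel): 0.012 N m free, 0.03 N m slipping
- micrometer: The micrometer in the stand: C-frame open upward, V-anvil low, thimble high. Origin at the V seat, axes as of thimble_grip. Along z: thimble_grip at 152 mm, thimble from 129.5 to 172.5, a plain drive sleeve 21 mm in diameter from 114 to 129, grey display housing 42 x 26 x 50 mm from 63 to 113, frame and pillar below. Nothing else stands within 80 mm of the thimble
- spindle: Measuring spindle, steel rod 9 mm in diameter on the measuring axis; origin at the centre of its lower face, z axis as of thimble_grip. It does not rotate: it comes down along the axis by 10 mm per turn of the drive (1.59 mm per rad). At the start its face is 1.9 to 4 mm off the pillar (measured along the axis)
- drive (a joint): Turn of the drive sleeve that feeds the spindle, rad, growing as the thimble is turned clockwise seen from its free end (spindle closing). Starts between -0.5 and 0.8; the spindle meets the pillar at about 2.0 and the drive then stops by 2.6
- ratchet (a joint): How far the ratchet thimble has turned relative to the drive sleeve, rad; 0 at the start, grows as the ratchet slips when turned clockwise with the spindle against the pillar (about 11 N on the pillar). Before that it stays at about 0, as the thimble carries the drive sleeve along; the ratchet can slip on without end
- pillar: Mould guide pillar, plain turned steel pin 24 mm in diameter and 126 mm long, 0.43 kg, with a 31 mm collar at one end; loose, lying level in the V. Origin on its axis near mid length (the pin runs from -62 to +64 mm along its y axis, the pin's own axis; collar at the +y end)
- v_seat (a point): Where the pillar's axis lies when it sits in the 60-degree V-anvil (22 mm wide along y), 125 mm above the bench; axes as of thimble_grip, y along the pillar
- flange_large: Bystander, bronze flange ring 110 mm in diameter and 30 mm high, lying on the bench; origin at the centre of its underside
- flange_small: Bystander, bronze flange ring 88 mm in diameter and 30 mm high, lying on the bench; origin at the centre of its underside
- bush: Bystander, steel guide bush, 36 mm in diameter with a 48 mm foot, 62 mm high, standing on the bench; origin at the centre of its underside
- wrench: Bystander, open-ended wrench 170 mm long lying flat on the bench
Mind the look-alikes: they are no part of the job. What is shaped like the pillar but pink or turquoise is not meant.

How it is judged (in metres and radians):
On the way, in this order (a step that is already met when the one before it is completed fails the run):
1. the spindle has been brought onto the pillar (contact force between spindle and pillar above 2 N), for 0.05 s.
2. the ratchet has slipped with the spindle pressing on the pillar (value of joint ratchet above 0.8 rad and contact force between spindle and pillar above 2 N), for 0.1 s.
At the end, for the whole second after the job is handed in: The ratchet has slipped by more than 0.8 rad (a quarter turn is 1.57), the spindle still presses on the pillar with more than 1.5 N, the pillar lies at rest in the V within 15 mm of the V's middle and within 0.08 rad of its line, and the drive is at rest (value of joint ratchet above 0.8 rad and contact force between spindle and pillar above 1.5 N and distance between pillar and v_seat below 0.015 m and angle between the y axis of pillar and the y axis of v_seat, either way round below 0.08 rad and linear speed of pillar below 0.01 m/s and velocity of joint drive below 0.05 rad/s); the robot touches nothing.
It fails at once if the pillar is shifted by more than 10 mm (distance of pillar from where it was at the start of the episode above 0.01 m).
It fails at once if the large flange is pushed more than 15 mm (distance of flange_large from where it was at the start of the episode above 0.015 m).
It fails at once if the small flange is pushed more than 15 mm (distance of flange_small from where it was at the start of the episode above 0.015 m).
It fails at once if the bush is pushed or tipped more than 15 mm (distance of bush from where it was at the start of the episode above 0.015 m).
It fails at once if the wrench is pushed more than 15 mm (distance of wrench from where it was at the start of the episode above 0.015 m).
It also fails if it takes over 58 s, if anything falls off the work surface, if the arm or the gripper's body presses on something with over 40 N, if the wrist force passes 120 N, or if a joint passes its speed limit or range.

## Working session

There is one attempt and no reset: what is moved stays moved. The work goes in short steps, Python scripts to look and compute and a tool call to move; the robot and the scene stay as the last step left them, time stands still between calls to the robot, and variables do not carry over. Pictures are saved under pics/ and viewed, on a budget of 10 in all, crops included, one or two more only if the job needs it, and the job is handed in when it is done.

Besides the shell and the picture viewer there is one more tool, called as name([rows], argument=value, ...), one row to a line, values as JSON. jog_arm: Moves the arm, as the interface text tells. Its arguments: {"type":"object","properties":{"rows":{"type":"array"}},"required":["rows"]}

```bash
mkdir -p pics; python3 - <<'E'
from workcell import bot
import cv2,numpy as np
o=bot.get_obs();print(o)
ims=[]
for n in("scene","side"):
    c=bot.calibration(n);print(n,c)
    im=bot.camera(n)[:,:,::-1];cv2.imwrite(f"pics/{n}0.png",im)
E
```

```text
{'time_s': 0.0, 'qpos': array([-1.90252638e-02,  4.23842972e-01,  1.63072988e+00,  2.30845041e-05,
        1.08860390e+00, -1.89836855e-02]), 'qvel': array([ 0.00110277,  0.00166486,  0.00147075, -0.00151751,  0.00066861,
       -0.00074274]), 'tau': array([ 6.87376578e-04, -5.57382560e+01, -2.81743366e+01,  7.52266601e-05,
        7.21184188e-03,  1.02962622e-05]), 'eef_pos': array([6.24428726e+02, 2.69564809e-02, 2.30528697e+02]), 'tcp_rot': array([-5.77697527e-04,  7.07125050e-01,  7.07088069e-01, -5.41957848e-04]), 'force': array([-1.04536297,  0.18188549, -0.39396505]), 'wrist_torque': array([0.01934012, 0.02911706, 0.00216228]), 'opening': 85.217492175413}
scene {'fx': 414.28762478784535, 'fy': 414.28762478784535, 'cx': 278.55708154222697, 'cy': 206.12682324338877, 'xyz': array([1056.69655877,  379.45946144,  929.33156421]), 'orientation': array([-0.13070437,  0.41170089,  0.85548046, -0.28560801])}
side {'fx': 389.0024838686994, 'fy': 389.0024838686994, 'cx': 281.6624398749168, 'cy': 211.37528289268505, 'xyz': array([ 459.84165788, -620.00714641,  575.00638066]), 'orientation': array([-0.46332423,  0.87891009, -0.10231142,  0.04878602])}
```

View pics/scene0.png

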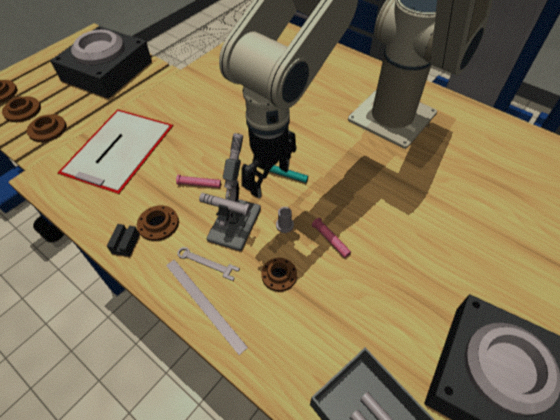

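View pics/side0.png

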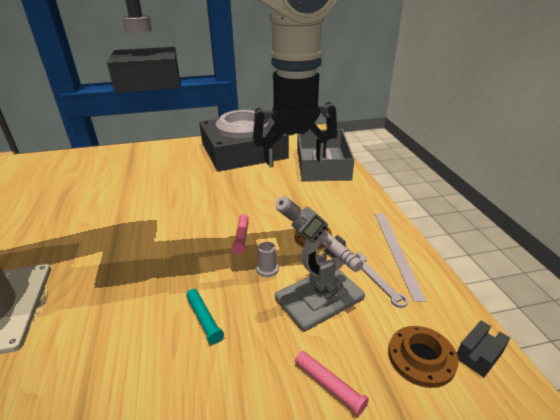

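The scene view shows the stand at about (235,220), its thimble at (237,142) and the grey pillar in the V at (222,203). The side view has the thimble at (288,208) and the pillar at (345,252). The pink and turquoise pins lie loose on the bench and are not meant. I'll enlarge both views to confirm this.

```bash
python3 - <<'E'
import cv2,numpy as np
a=cv2.imread("pics/scene0.png")[125:255,185:285]
b=cv2.imread("pics/side0.png")[190:330,265:375]
a=cv2.resize(a,(400,520),interpolation=2);b=cv2.resize(b,(400,509),interpolation=2)
b=cv2.copyMakeBorder(b,0,11,0,0,0)
cv2.imwrite("pics/crop.png",np.hstack([a,b]))
E
```

```text
(no output)
```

View pics/crop.png

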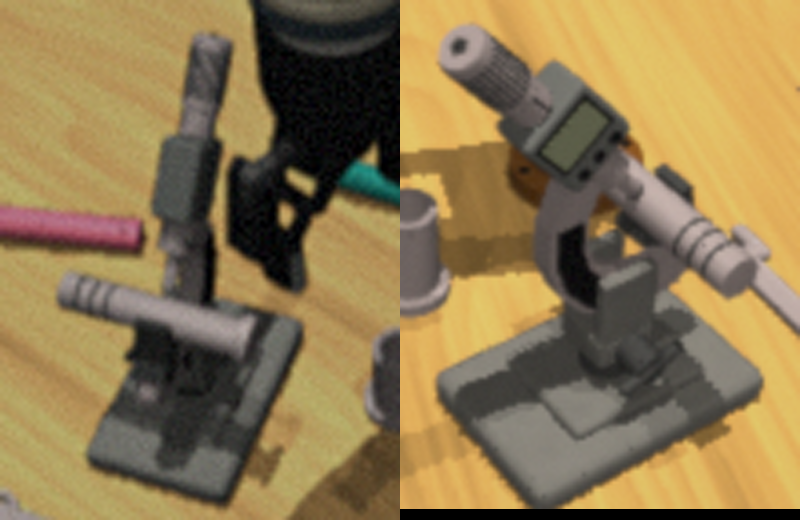

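```bash
cat > h.py <<'E'
from workcell import bot
import cv2,numpy as np
from scipy.spatial.transform import Rotation as R
from scipy.optimize import least_squares
def q2R(q): return R.from_quat([q[1],q[2],q[3],q[0]])
def proj(n,P,c=None):
    c=c or bot.calibration(n); p=q2R(c["orientation"]).inv().apply(np.atleast_2d(P)-c["xyz"])
    return np.c_[c["fx"]*p[:,0]/p[:,2]+c["cx"],c["fy"]*p[:,1]/p[:,2]+c["cy"]]
Rm=R.from_euler('y',-40,degrees=True)   # micrometer axes in stand
def mic(z): return np.array([0,0,125])+Rm.apply([0,0,z])
def world(s,P): return R.from_euler('z',s[2]).apply(P)+[s[0],s[1],0]
E
cat > fit.py <<'E'
from h import *
A=np.array
sc=[(A([50,50,20]),(228,492)),(A([50,-50,20]),(90,452)),(A([-100,50,20]),(302,318)),(mic(172.5),(212,42)),(A([0,64,125]),(242,338)),(A([0,-62,125]),(68,289))]
sd=[(A([-100,50,20]),(440,378)),(A([-100,-50,20]),(528,492)),(A([50,-50,20]),(763,372)),(mic(172.5),(460,46)),(A([0,-62,125]),(740,272))]
Ps=[p for p,_ in sc];us=A([(185+u/4,125+v/4) for _,(u,v) in sc])
Pd=[p for p,_ in sd];ud=A([(265+(u-400)/3.636,190+v/3.636) for _,(u,v) in sd])
f=lambda s:np.r_[(proj("scene",world(s,Ps))-us).ravel(),(proj("side",world(s,Pd))-ud).ravel()]
for y0 in(0,1.5,-1.5):
    r=least_squares(f,[600,0,y0],loss='soft_l1',x_scale=[100,100,1]);print(r.x,r.cost)
    print(f(r.x).reshape(-1,2).round(1).tolist())
s=r.x;print(world(s,mic(152)))
E
python3 fit.py
```

```text
[ 6.70851445e+02 -1.08214199e+02  3.47912840e-01] 17.08696475393386
[[-1.3, 0.2], [-2.6, -0.3], [0.6, -0.9], [0.0, -2.1], [4.7, 0.8], [0.5, 0.0], [-2.4, -2.3], [3.4, 1.2], [2.0, -0.4], [0.3, 0.1], [-1.5, -0.2]]
[ 6.70851433e+02 -1.08214192e+02  3.47913087e-01] 17.086964753792344
[[-1.3, 0.2], [-2.6, -0.3], [0.6, -0.9], [0.0, -2.1], [4.7, 0.8], [0.5, 0.0], [-2.4, -2.3], [3.4, 1.2], [2.0, -0.4], [0.3, 0.1], [-1.5, -0.2]]
[ 6.70851432e+02 -1.08214191e+02  3.47913101e-01] 17.086964753792923
[[-1.3, 0.2], [-2.6, -0.3], [0.6, -0.9], [0.0, -2.1], [4.7, 0.8], [0.5, 0.0], [-2.4, -2.3], [3.4, 1.2], [2.0, -0.4], [0.3, 0.1], [-1.5, -0.2]]
[ 579.00151089 -141.52497261  241.43875535]
```

```bash
cat > go.py <<'E'
from h import *
import sys
def plan(s,z,off=0):
    o=bot.get_obs();T=q2R(o["tcp_rot"])
    d=-R.from_euler('z',s[2]).apply(Rm.apply([0,0,1]))
    zt=T.apply([0,0,1]);ax=np.cross(zt,d);n=np.linalg.norm(ax)
    rv=ax/n*np.arctan2(n,zt@d) if n>1e-9 else ax*0
    tgt=world(s,mic(z))
    print("tgt",tgt.round(1),"pos",o["eef_pos"].round(1),"q",o["qpos"].round(2),"F",o["force"].round(1),"M",o["wrist_torque"].round(3),"open",o["opening"].round(1),"t",o["time_s"])
    print("rotvec tool deg",np.degrees(T.inv().apply(rv)).round(2))
    dp=tgt-o["eef_pos"]
    print("shift tool now",T.inv().apply(dp).round(1)," after turn",(R.from_rotvec(rv)*T).inv().apply(dp).round(1))
    print("tool axes\n",T.as_matrix().round(3))
E
python3 - <<'E'
from go import *
plan([670.85,-108.2,.348],250)
E
```

```text
Traceback (most recent call last):
  File "go.py", line 9, in plan
    print("tgt",tgt.round(1),"pos",o["eef_pos"].round(1),"q",o["qpos"].round(2),"F",o["force"].round(1),"M",o["wrist_torque"].round(3),"open",o["opening"].round(1),"t",o["time_s"])
                                                                                                                                              ^^^^^^^^^^^^^^^^^^
AttributeError: 'float' object has no attribute 'round'
```

```bash
sed -i 's/o\["opening"\].round(1)/round(o["opening"],1)/' go.py
python3 - <<'E'
from go import *
plan([670.85,-108.2,.348],250)
E
```

```text
tgt [ 519.8 -163.   316.5] pos [624.5   0.  230.6] q [-0.02  0.42  1.63  0.    1.09 -0.02] F [-0.4 -0.1 -0.1] M [-0.036  0.037  0.024] open 85.5 t 0.1
rotvec tool deg [-37.68  13.64   0.  ]
shift tool now [-163.  -104.8  -85.7]  after turn [-131.9  -18.9 -164.8]
tool axes
 [[ 0.     1.    -0.001]
 [ 1.    -0.     0.   ]
 [ 0.    -0.001 -1.   ]]
```

jog_arm([
  [[0, -26, -30, 0, 0, 0, 0], [0, -26, -30, 0, 0, 0, 0], [0, -26, -26, 0, 0, 0, 0], [0, -26, 0, 0, 0, 0, 0], [-27, 0, 0, 0, 0, 0, 0], [-27, 0, 0, 0, 0, 0, 0], [-27, 0, 0, 0, 0, 0, 0], [-27, 0, 0, 0, 0, 0, 0], [-27, 0, 0, 0, 0, 0, 0], [-27, 0, 0, 0, 0, 0, 0], [0, 0, 0, -6.28, 2.27, 0, 0], [0, 0, 0, -6.28, 2.27, 0, 0], [0, 0, 0, -6.28, 2.27, 0, 0], [0, 0, 0, -6.28, 2.27, 0, 0], [0, 0, 0, -6.28, 2.27, 0, 0], [0, 0, 0, -6.28, 2.27, 0, 0], [0, 0, 0, 0, 0, 0, 0], [0, 0, 0, 0, 0, 0, 0]],
])

```text
time_s: 1.9
eef_pos: [520.4, -162.4, 316.9]
tcp_rot: [0.144, 0.665, 0.664, 0.309]
force: [0.6, 0.4, 0.4]
opening: 85.5
```

```bash
python3 - <<'E'
from go import *
s=[670.85,-108.2,.348]
plan(s,250)
c=bot.calibration("wrist");im=bot.camera("wrist")[:,:,::-1];cv2.imwrite("pics/w1.png",im)
P=[mic(172.5),mic(129.5),mic(113),[-100,50,20],[-100,-50,20],[50,50,20],[0,64,125],[0,-62,125]]
print(proj("wrist",world(s,P),c).round(0).tolist())
print(c)
E
```

```text
tgt [ 519.8 -163.   316.5] pos [ 520.4 -162.4  316.9] q [-0.62  0.07  2.07  0.86  0.77 -1.19] F [0.6 0.4 0.4] M [-0.105  0.224  0.03 ] open 85.5 t 1.9
rotvec tool deg [-0.12  0.09 -0.  ]
shift tool now [-0.6 -0.7 -0.2]  after turn [-0.6 -0.7 -0.2]
tool axes
 [[-0.073  0.795  0.603]
 [ 0.973 -0.076  0.218]
 [ 0.219  0.602 -0.768]]
[[276.0, 218.0], [277.0, 202.0], [277.0, 198.0], [158.0, 174.0], [191.0, 243.0], [249.0, 138.0], [259.0, 124.0], [294.0, 220.0]]
{'fx': 322.7803393634059, 'fy': 322.7803393634059, 'cx': 278.6854055213369, 'cy': 208.6653859531726, 'xyz': array([ 430.11512624, -124.74065492,  441.88565235]), 'orientation': array([ 0.01779394,  0.94678278, -0.04660532,  0.31798379])}
```

View pics/w1.png

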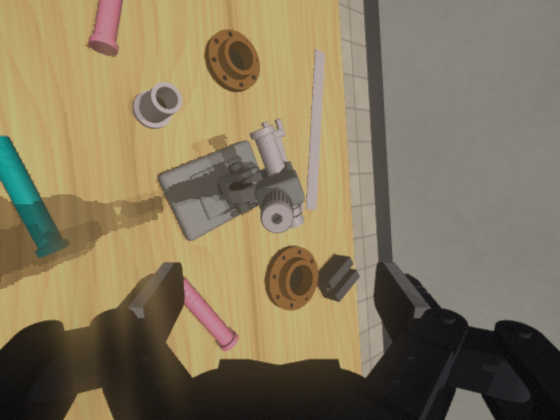

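The thimble's end face is at (278,219), against (276,218) predicted. The base corners also agree within about 4 px. Next I wind the wrist back for a full stroke and look again from the rotated view.

jog_arm([
  [[-0.6, -0.7, 0, 0, 0, -8.5, 0], [0, 0, 0, 0, 0, -8.5, 0], [0, 0, 0, 0, 0, -8.5, 0], [0, 0, 0, 0, 0, -8.5, 0], [0, 0, 0, 0, 0, -8.5, 0], [0, 0, 0, 0, 0, -8.5, 0], [0, 0, 0, 0, 0, -8.5, 0], [0, 0, 0, 0, 0, -8.5, 0], [0, 0, 0, 0, 0, 0, 0], [0, 0, 0, 0, 0, 0, 0]],
])

```text
time_s: 2.95
eef_pos: [521.1, -162.3, 317.2]
tcp_rot: [0.293, 0.18, 0.922, 0.176]
force: [0.0, 0.0, -0.2]
opening: 85.3
```

```bash
python3 - <<'E'
from go import *
s=[670.85,-108.2,.348]
plan(s,250)
c=bot.calibration("wrist");im=bot.camera("wrist")[:,:,::-1];cv2.imwrite("pics/w2.png",im)
P=[mic(172.5),mic(129.5),mic(113),[-100,50,20],[-100,-50,20],[50,50,20],[50,-50,20],[0,64,125],[0,-62,125]]
p=proj("wrist",world(s,P),c);print(p.round(0).tolist())
print(repr(c))
u,v=p[0].round().astype(int)
a=cv2.imread("pics/w1.png")[184:264,228:328];b=im[v-40:v+40,u-50:u+50]
print("crop2 origin",u-50,v-40)
cv2.imwrite("pics/cc.png",np.hstack([cv2.resize(x,(400,320),interpolation=2) for x in(a,b)]))
E
```

```text
tgt [ 519.8 -163.   316.5] pos [ 521.1 -162.3  317.2] q [-0.62  0.07  2.07  0.87  0.77 -2.38] F [ 0.   0.  -0.2] M [-0.097  0.305  0.021] open 85.3 t 2.95
rotvec tool deg [-0.01  0.03 -0.  ]
shift tool now [ 1.1 -1.2 -0.4]  after turn [ 1.1 -1.2 -0.4]
tool axes
 [[-0.763  0.23   0.605]
 [ 0.436  0.873  0.219]
 [-0.478  0.431 -0.766]]
[[277.0, 215.0], [277.0, 200.0], [277.0, 195.0], [226.0, 49.0], [167.0, 110.0], [289.0, 123.0], [242.0, 168.0], [318.0, 137.0], [241.0, 205.0]]
{'fx': 322.7803393634059, 'fy': 322.7803393634059, 'cx': 278.6854055213369, 'cy': 208.6653859531726, 'xyz': array([ 381.39763142, -162.94959915,  392.37025293]), 'orientation': array([0.19285424, 0.7597951 , 0.47175126, 0.40369469])}
crop2 origin 227 175
```

View pics/cc.png

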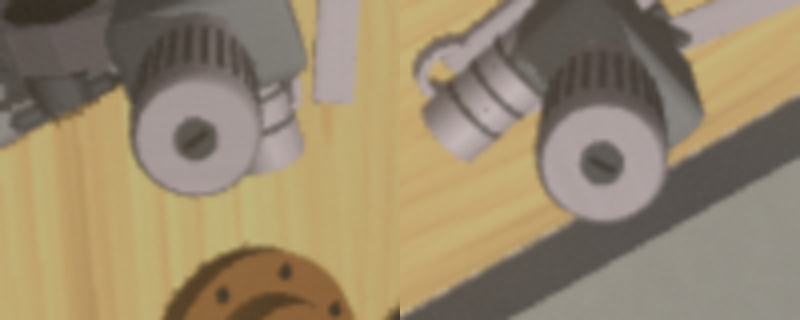

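Both views put the end-face centre within 0.5 px of prediction: (276.8,218.5) and (277.5,215.5). I'll go in along the axis with the gripper open.

jog_arm([
  [[0.6, -0.7, 20, 0, 0, 0, 0], [0, 0, 20, 0, 0, 0, 0], [0, 0, 20, 0, 0, 0, 0], [0, 0, 20, 0, 0, 0, 0], [0, 0, 20, 0, 0, 0, 0], [0, 0, 18, 0, 0, 0, 0], [0, 0, 0, 0, 0, 0, 0], [0, 0, 0, 0, 0, 0, 0], [0, 0, 0, 0, 0, 0, 0]],
])

```text
time_s: 3.9
eef_pos: [592.2, -136.8, 228.9]
tcp_rot: [0.292, 0.18, 0.923, 0.175]
force: [0.4, 0.5, -0.4]
opening: 85.2
```

```bash
python3 - <<'E'
from go import *
plan([670.85,-108.2,.348],131)
E
```

```text
tgt [ 591.7 -136.9  225.4] pos [ 592.2 -136.8  228.9] q [-0.48  0.29  2.04  1.08  0.57 -2.54] F [ 0.4  0.5 -0.4] M [-0.078  0.293  0.004] open 85.2 t 3.9
rotvec tool deg [-0.15 -0.1  -0.  ]
shift tool now [ 2.  -1.7  2.4]  after turn [ 2.  -1.7  2.4]
tool axes
 [[-0.764  0.231  0.602]
 [ 0.435  0.874  0.218]
 [-0.476  0.428 -0.768]]
```

jog_arm([
  [[0, 0, 0, 0, 0, 8, 0], [0, 0, 0, 0, 0, 0, 0], [0, 0, 0, 0, 0, 0, 0]],
])

```text
time_s: 4.2
eef_pos: [592.2, -137.0, 228.9]
tcp_rot: [0.28, 0.243, 0.908, 0.194]
force: [-0.7, -1.0, 0.3]
opening: 85.3
```

```bash
python3 - <<'E'
from go import *
plan([670.85,-108.2,.348],131)
E
```

```text
tgt [ 591.7 -136.9  225.4] pos [ 592.2 -137.   228.9] q [-0.48  0.29  2.04  1.08  0.57 -2.4 ] F [-0.7 -1.   0.3] M [-0.108  0.279  0.032] open 85.3 t 4.2
rotvec tool deg [-0.17 -0.05  0.  ]
shift tool now [ 1.8 -1.9  2.5]  after turn [ 1.8 -1.9  2.5]
tool axes
 [[-0.726  0.332  0.603]
 [ 0.55   0.807  0.217]
 [-0.414  0.489 -0.768]]
```

jog_arm([
  [[1.8, -1.9, 2.5, 0, 0, 0, 0], [0, 0, 0, 0, 0, 0, 0], [0, 0, 0, 0, 0, 0, 80], [0, 0, 0, 0, 0, 0, 120], [0, 0, 0, 0, 0, 0, 140], [0, 0, 0, 0, 0, 0, 150], [0, 0, 0, 0, 0, 0, 160], [0, 0, 0, 0, 0, 0, 160], [0, 0, 0, 0, 0, 0, 160]],
])

```text
time_s: 5.1
eef_pos: [591.8, -136.6, 224.6]
tcp_rot: [0.279, 0.244, 0.908, 0.195]
force: [0.8, 0.2, 0.6]
opening: 31.8
```

```bash
python3 - <<'E'
from go import *
plan([670.85,-108.2,.348],131)
im=bot.camera("wrist")[:,:,::-1];cv2.imwrite("pics/w3.png",im)
E
```

```text
tgt [ 591.7 -136.9  225.4] pos [ 591.8 -136.6  224.6] q [-0.48  0.3   2.05  1.09  0.56 -2.42] F [0.8 0.2 0.6] M [-0.081  0.31   0.015] open 31.8 t 5.1
rotvec tool deg [-0.17 -0.11  0.  ]
shift tool now [-0.4  0.1 -0.7]  after turn [-0.4  0.1 -0.7]
tool axes
 [[-0.725  0.334  0.602]
 [ 0.552  0.805  0.218]
 [-0.412  0.49  -0.768]]
```

View pics/w3.png

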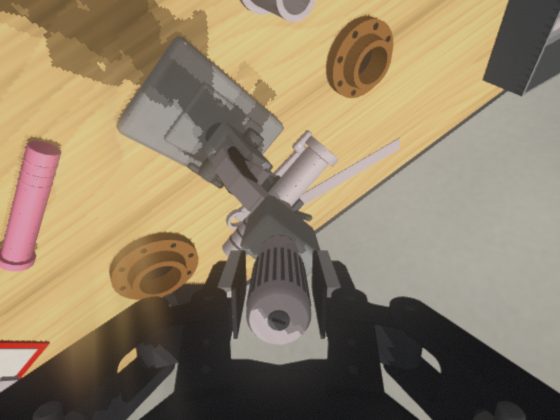

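The thimble end at (279,322) sits between the pads, whose inner faces are at about x=242 and 318, and is centred to about 1 mm. Closing now.

jog_arm([
  [[0, 0, 0, 0, 0, 0, 175], [0, 0, 0, 0, 0, 0, 185], [0, 0, 0, 0, 0, 0, 200], [0, 0, 0, 0, 0, 0, 220], [0, 0, 0, 0, 0, 0, 220]],
])

```text
time_s: 5.65
eef_pos: [591.7, -136.7, 224.7]
tcp_rot: [0.279, 0.244, 0.908, 0.195]
force: [-4.0, -0.7, 2.4]
opening: 22.9
```

```bash
python3 - <<'E'
from go import *
plan([670.85,-108.2,.348],131)
o=bot.get_obs();T=q2R(o["tcp_rot"]).inv();print("Ftool",T.apply(o["force"]).round(2),"Mtool",T.apply(o["wrist_torque"]).round(3))
E
```

```text
tgt [ 591.7 -136.9  225.4] pos [ 591.7 -136.7  224.7] q [-0.48  0.3   2.05  1.09  0.56 -2.42] F [-4.  -0.7  2.4] M [-0.133  0.487  0.018] open 22.9 t 5.65
rotvec tool deg [-0.17 -0.11 -0.  ]
shift tool now [-0.4  0.1 -0.6]  after turn [-0.4  0.1 -0.6]
tool axes
 [[-0.725  0.335  0.602]
 [ 0.552  0.805  0.218]
 [-0.412  0.49  -0.768]]
Ftool [ 1.5  -0.75 -4.35] Mtool [0.358 0.356 0.012]
```

jog_arm([
  [[0, 0, 0, 0, 0, 5, 220], [0, 0, 0, 0, 0, 5, 220], [0, 0, 0, 0, 0, 5, 220], [0, 0, 0, 0, 0, 5, 220], [0, 0, 0, 0, 0, 5, 220], [0, 0, 0, 0, 0, 5, 220], [0, 0, 0, 0, 0, 5, 220], [0, 0, 0, 0, 0, 5, 220], [0, 0, 0, 0, 0, 5, 220], [0, 0, 0, 0, 0, 5, 220]],
])

```text
time_s: 6.65
eef_pos: [591.4, -136.9, 224.4]
tcp_rot: [0.17, 0.606, 0.719, 0.295]
force: [-6.0, -4.0, 3.6]
opening: 22.1
```

```bash
cat > st.py <<'E'
from go import *
plan([670.85,-108.2,.348],131)
o=bot.get_obs();T=q2R(o["tcp_rot"]).inv();print("Ftool",T.apply(o["force"]).round(2),"Mtool",T.apply(o["wrist_torque"]).round(3))
E
python3 st.py
```

```text
tgt [ 591.7 -136.9  225.4] pos [ 591.4 -136.9  224.4] q [-0.48  0.3   2.05  1.09  0.56 -1.54] F [-6.  -4.   3.6] M [-0.345  0.732 -0.048] open 22.1 t 6.65
rotvec tool deg [-0.23  0.1  -0.  ]
shift tool now [ 0.1  0.8 -0.6]  after turn [ 0.1  0.8 -0.6]
tool axes
 [[-0.207  0.772  0.602]
 [ 0.972  0.091  0.217]
 [ 0.113  0.63  -0.769]]
Ftool [-2.27 -2.78 -7.27] Mtool [ 0.777 -0.23  -0.012]
```

jog_arm([
  [[0, 0, 0, 0, 0, 6, 220], [0, 0, 0, 0, 0, 6, 220], [0, 0, 0, 0, 0, 6, 220], [0, 0, 0, 0, 0, 6, 220], [0, 0, 0, 0, 0, 6, 220], [0, 0, 0, 0, 0, 6, 220], [0, 0, 0, 0, 0, 6, 220], [0, 0, 0, 0, 0, 6, 220], [0, 0, 0, 0, 0, 6, 220], [0, 0, 0, 0, 0, 6, 220], [0, 0, 0, 0, 0, 6, 220], [0, 0, 0, 0, 0, 6, 220], [0, 0, 0, 0, 0, 6, 220], [0, 0, 0, 0, 0, 6, 220], [0, 0, 0, 0, 0, 6, 220]],
])

```text
time_s: 8.15
eef_pos: [590.8, -136.4, 224.1]
tcp_rot: [-0.089, 0.937, 0.079, 0.328]
force: [-8.1, -0.8, 3.3]
opening: 22.8
```

```bash
python3 st.py
```

```text
tgt [ 591.7 -136.9  225.4] pos [ 590.8 -136.4  224.1] q [-0.48  0.3   2.05  1.09  0.56  0.03] F [-8.1 -0.8  3.3] M [-0.143  0.839  0.124] open 22.8 t 8.15
rotvec tool deg [0.03 0.27 0.  ]
shift tool now [ 1.4  0.6 -0.6]  after turn [ 1.4  0.6 -0.6]
tool axes
 [[ 0.772  0.207  0.601]
 [ 0.09  -0.972  0.218]
 [ 0.629 -0.114 -0.769]]
Ftool [-4.23 -1.31 -7.62] Mtool [ 0.044 -0.859  0.002]
```

jog_arm([
  [[0, 0, 0, 0, 0, 6, 220], [0, 0, 0, 0, 0, 6, 220], [0, 0, 0, 0, 0, 6, 220], [0, 0, 0, 0, 0, 6, 220], [0, 0, 0, 0, 0, 6, 220], [0, 0, 0, 0, 0, 6, 220], [0, 0, 0, 0, 0, 6, 220], [0, 0, 0, 0, 0, 6, 220], [0, 0, 0, 0, 0, 6, 220], [0, 0, 0, 0, 0, 6, 220], [0, 0, 0, 0, 0, 6, 220], [0, 0, 0, 0, 0, 6, 220], [0, 0, 0, 0, 0, 6, 220], [0, 0, 0, 0, 0, 6, 220], [0, 0, 0, 0, 0, 6, 220], [0, 0, 0, 0, 0, 6, 220], [0, 0, 0, 0, 0, 6, 220], [0, 0, 0, 0, 0, 6, 220], [0, 0, 0, 0, 0, 0, 220], [0, 0, 0, 0, 0, 0, 220]],
])

```text
time_s: 10.15
eef_pos: [591.3, -135.8, 224.6]
tcp_rot: [0.318, -0.617, 0.71, -0.121]
force: [-6.1, 1.9, 4.4]
opening: 22.5
```

```bash
python3 st.py; python3 - <<'E'
from h import *
s=[670.85,-108.2,.348]
out=[]
for n in("scene","side"):
    im=bot.camera(n)[:,:,::-1]; old=cv2.imread(f"pics/{n}0.png")
    u,v=proj(n,world(s,[mic(30)]))[0].astype(int)
    for x in(old,im): out.append(cv2.resize(x[v-40:v+40,u-50:u+50],(400,300),interpolation=2))
cv2.imwrite("pics/chk.png",np.vstack([np.hstack(out[:2]),np.hstack(out[2:])]))
E
```

```text
tgt [ 591.7 -136.9  225.4] pos [ 591.3 -135.8  224.6] q [-0.48  0.3   2.05  1.09  0.56  1.91] F [-6.1  1.9  4.4] M [0.197 0.528 0.354] open 22.5 t 10.15
rotvec tool deg [ 0.22 -0.02 -0.  ]
shift tool now [ 0.8 -1.  -0.6]  after turn [ 0.8 -1.  -0.6]
tool axes
 [[-0.037 -0.798  0.601]
 [-0.953  0.21   0.22 ]
 [-0.302 -0.565 -0.768]]
Ftool [-2.9   2.77 -6.58] Mtool [-0.617 -0.246 -0.037]
```

View pics/chk.png

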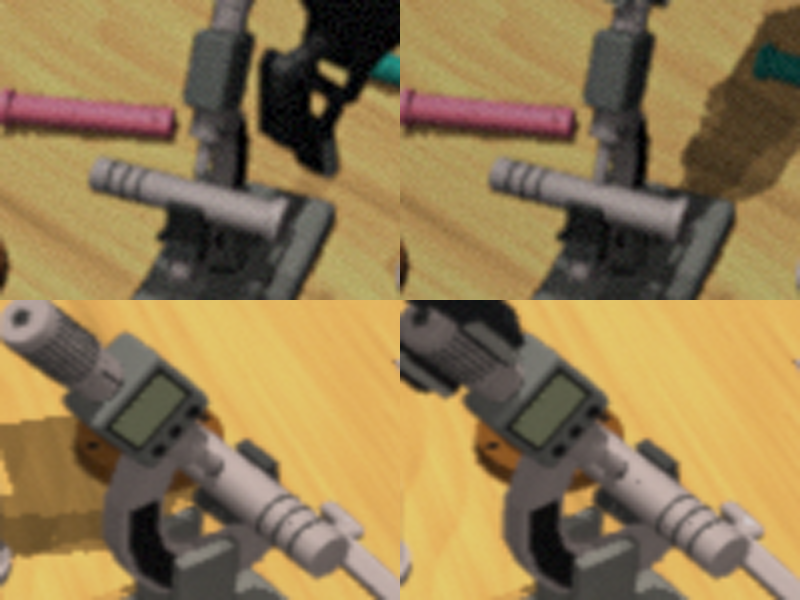

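The pillar has not moved, the bystanders are unchanged, and the spindle sits on the pillar. The total turn is 4.33 rad, so the slip is at least 1.2 rad even in the worst case. Releasing and backing off along the axis.

jog_arm([
  [[0, 0, 0, 0, 0, 0, 170], [0, 0, 0, 0, 0, 0, 140], [0, 0, 0, 0, 0, 0, 80], [0, 0, 0, 0, 0, 0, 0], [0, 0, 0, 0, 0, 0, 0], [0, 0, 0, 0, 0, 0, 0], [0, 0, 0, 0, 0, 0, 0], [0, 0, -10, 0, 0, 0, 0], [0, 0, -20, 0, 0, 0, 0], [0, 0, -25, 0, 0, 0, 0], [0, 0, -25, 0, 0, 0, 0], [0, 0, -25, 0, 0, 0, 0], [0, 0, -20, 0, 0, 0, 0], [0, 0, 0, 0, 0, 0, 0], [0, 0, 0, 0, 0, 0, 0]],
])

```text
time_s: 11.75
eef_pos: [516.4, -164.1, 321.1]
tcp_rot: [0.318, -0.616, 0.71, -0.123]
force: [0.4, 0.3, 0.4]
opening: 85.5
```

```bash
python3 st.py; python3 - <<'E'
from h import *
s=[670.85,-108.2,.348]
out=[]
for n in("scene","side"):
    im=bot.camera(n)[:,:,::-1]; old=cv2.imread(f"pics/{n}0.png")
    for z,w in((70,(70,52)),):
        u,v=proj(n,world(s,[mic(z)]))[0].astype(int)
        for x in(old,im): out.append(cv2.resize(x[v-w[1]:v+w[1],u-w[0]:u+w[0]],(400,300),interpolation=2))
cv2.imwrite("pics/end.png",np.vstack([np.hstack(out[:2]),np.hstack(out[2:])]))
E
```

```text
tgt [ 591.7 -136.9  225.4] pos [ 516.4 -164.1  321.1] q [-0.63  0.06  2.07  0.85  0.78  2.1 ] F [0.4 0.3 0.4] M [-0.07   0.25   0.017] open 85.5 t 11.75
rotvec tool deg [ 0.11 -0.17 -0.  ]
shift tool now [-2.000e-01 -1.000e-01  1.248e+02]  after turn [  0.2   0.2 124.8]
tool axes
 [[-0.039 -0.797  0.603]
 [-0.953  0.211  0.217]
 [-0.3   -0.566 -0.768]]
Ftool [-0.38 -0.45 -0.03] Mtool [-0.241  0.099 -0.001]
```

View pics/end.png

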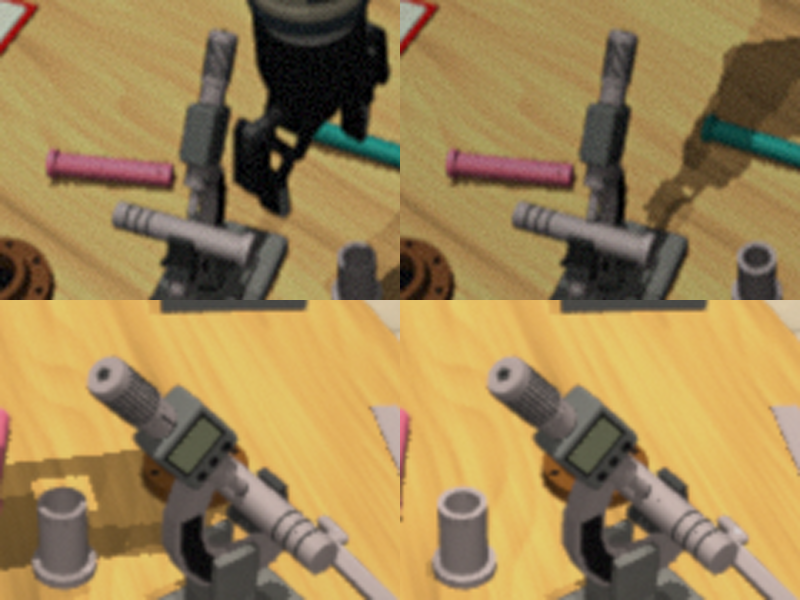

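The pillar and the bystanders are where they were, the mark on the drive sleeve has turned, and the arm is clear. Handing in.

```bash
python3 -c "
from workcell import bot
print(bot.close_job())"
```

```text
the job is handed in; nothing more can be done
None
```

I gripped the ratchet thimble along its axis and turned it about 4.33 rad clockwise in one stroke. I then let go and backed off 125 mm along the axis, and handed the job in at about 12 s of the 58 s allowed.

- **Contact and slip:** I could not see or feel these directly, because the wrist torque reading was too noisy to show the ratchet slipping. From the figures in the task, the drive takes at most 3.1 rad before it stops. That leaves at least 1.2 rad of slip if the pads did not slip on the thimble, against the 0.8 rad required. It may be well over the quarter turn asked for.
- **Spindle and drive:** In the last pictures the spindle appears to rest on the pillar, and the mark on the drive sleeve has turned away from where it started. The clamping force after release was not measured.
- **Pillar and other parts:** The pillar and the bystanders in the final close-ups (bush, the flanges and part of the wrench) show no visible shift from the first pictures.
- **Forces:** At the checks during the turn the wrist force stayed under about 9 N. After backing off it read about zero, with the gripper open and clear.

One small snag: on the way in, the last joint ran up against its range limit and the arm stopped a few millimetres short. I turned it back 8 degrees and corrected the position before gripping.

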